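# Read a paint swatch with the colour reader

## Robot

A 6-joint arm with a two-finger parallel gripper is mounted at the origin on the work surface. World frame = base frame: x ahead of the robot, y to its left, z up, the work surface at z = 0. Lengths are in m, angles in degrees, forces in N, time in s.
With the tool pointing down it reaches from about 0.275 to 0.725 m from the base axis. Payload 5.6 kg.
Tool frame: the origin (TCP) lies midway between the tips of the shut fingers; the grasp point (between the pads) lies 19 mm behind it; x points along the fingers, y is the direction in which the jaws open and shut, and the axes are right-handed (so a half turn about x gives the same grasp; the last joint's range is limited). The gripper opens to 85 mm and grips with 20 to 120 N. Pads are 22 mm wide; open, the fingers measure 114 mm over their backs; the gripper's body (76 mm by 85 mm) begins 54 mm behind the grasp point. The pads swing forward as they close: fully open they stand 13 mm farther back than shut.
Start: joints at [-57.433, 14.616, 6.199, 0, -81.583, -16.306], TCP at [0.154, -0.528, 0.231] pointing down, gripper open.
Joint ranges: [-168.99, 168.99], [-69.2, 112.95], [-62.41, 85.93], [-164.36, 98.24], [-168.68, -3.75], [-174.98, 174.98]. Speed limits (degrees/s): [147.25, 147.25, 180, 180, 180, 180].

## Interface

Orientations are given as [roll, pitch, yaw] about the fixed x, y, z axes, in that order (R = Rz(yaw) Ry(pitch) Rx(roll)).
In Python, from bench import arm gives the robot as it stands.
- The arm moves only by the tool servo_tool, never from a script. Its argument "rows" is a list of rows, each a list of 4 numbers: the shift along the tool's x, y, z in units of 0.4 m (1.0 is 0.4 m), then the turn about the tool's x in units of pi/4 rad (1.0 is pi/4 rad). In form: [[x, y, z, spin], ...]. A call has 1 to 5 rows; each row is the pose to reach, as a shift and turn from the pose measured when the call began, along the tool's axes at that moment; what a row does not reach only later rows make up. A row lasts 1/12 s, in which the tool goes at most 41.7 mm and 7.16 degrees, less where a joint would pass 70% of its speed; a pose out of reach is approached as far as the arm can. A call with a number of a shift or a turn outside -1 to 1 is refused whole. A call with a gripper value outside its range is refused whole. "claw" is the opening, from -1 (shut) to 1 (fully open), so that 0 is half open, set as the call begins (left out, the last holds). The fingers move at their own pace and stop on an object; "squeeze" is the grip in N (left out, the last holds). Time passes only in rows, so rows that repeat a pose let the fingers close. It gives the time, the measured TCP pose, the force and the opening at its end, in the units of the state.
- arm.sense(): the state, without advancing time (a new reading comes with each control period).
- arm.camera(name): name is "side" or "top"; returns a dict with "frame" (480x640x3 uint8, red, green, blue), "range_z" (480x640 float32, m along the optical axis (not along the pixel's ray), 0 where there is no reading), "fx", "fy", "cx", "cy" (pixels), "R" (3x3) and "t" (3): a world point X has camera coordinates R X + t. Camera axes: x right, y down, z forward; pixel columns grow to the right and rows downward; lengths in m; the calibration is good to about 2 mm. A picture is of the moment at which its call begins.
- arm.sign_off(): hands the job in, once; it reports no verdict.
The state is a dict: "t": time; "q": joint angles; "joint_velocities": joint speeds; "tau": joint torques, N m; "tool_pos": TCP position; "eef_rot": TCP orientation; "ft_force": force on the tool from outside, world axes, zero at the start; "ft_torque": the same for the moment, N m; "width": finger opening in m.
Only numpy, scipy, OpenCV 4.12 (cv2) and the standard library are available. Lean on these libraries where they do the work, as an engineer would, in place of code of your own. Each camera call takes 0.05 s, during which the arm holds its last target. There are 200 camera calls.

## Task

Pick the blue colour reader out of its grey cradle and zero it: stand its orange sprung nose upright and gently on the white reference tile, inside the grey ring, for about a second. Then hold it on the yellow swatch on the sloping easel: nose centred in the black ring, reader square to the sloping card, pressed lightly so that the nose is about half way in and never bottomed hard. Finish while still gripping and holding it there, without letting go, and leave everything else on the table where it is.

Things in the scene. Friction and masses are not known exactly. Their poses are not given: they have to be found in the camera images.
- reader: Colour reader, loose, about 175 g, upright in the cradle. Origin on its axis under its black barrel; z up the axis, away from the nose. Barrel 30 dia, z=0 to 30; flange 54 dia, z=30 to 36; blue grip block 44 along x by 32 along y, z=36 to 116 (top). Orange nose, 22 dia, sticks out 16 below the origin. Grip the block from above across its 32 mm (or 44 mm) sides.
- nose_tip (a point): Centre of the flat end of the reader's orange nose: on the reader's axis, at its z=-16 mm with the nose out; the point moves with the nose.
- nose (a joint): How far the sprung nose is pushed into the reader, m: 0 fully out, 0.010 bottomed. Pushing starts it at 1 N, half way (5 mm) takes 3 N, 10 mm takes 5 N (0.4 N per mm).
- cradle: Grey plastic block 80 x 80 x 60 high, fixed to the table, with one vertical through hole of 41 dia in its middle. Origin at the centre of its underside. The reader's flange rests on its top; the reader must be lifted straight up 46 mm or more to clear it.
- tile: White reference tile, 60 x 60, in a black frame 76 x 76, flat, fixed to the table. Origin at the centre of its underside; the white face lies 12 mm above the table.
- tile_centre (a point): Centre of the tile's white upper face, and of the grey ring (22 mm radius) drawn on it.
- easel: Wooden table easel, fixed, its panel 220 up the slope by 260 wide, sloping at 20 degrees: low edge with a dark wooden ledge towards the easel's -x (the robot's side), high edge (about 100 mm above the table) towards +x. Origin on the table under the panel's centre.
- holder: Aluminium swatch holder, 100 up the slope by 90 wide by 4 thick, carrying a white card with a 60 mm yellow swatch and a black ring, on the easel's slope. It is set at some place across the easel (up to 40 mm from the middle) on a stiff slide (15 N) and stays there. Origin at the centre of its underside, axes as spot.
- spot (a point): Centre of the black ring (20 mm radius) on the yellow swatch, in the upper face of the holder. z points square out of the sloping card (tipped 20 degrees from vertical towards the robot's side), y across the easel, x up the slope.
- cork_a: Bystander: upright cork, 24 dia x 44 high, origin at the centre of its underside.
- cork_b: Bystander: another such cork.
- tube_a: Bystander: red paint tube lying flat, 91 x 30 x 16, along its x, origin under its middle.
- tube_b: Bystander: green paint tube, the same size.
- knife: Bystander: yellow craft knife lying flat, 155 x 22 x 14, along its x, origin under its middle.
- cup: Bystander: white plastic cup, 72 dia x 110 high, origin at the centre of its underside.
- pot: Bystander: small paint pot with red cap, 54 dia x 60 high, origin at the centre of its underside.
There are look-alikes about, which are no part of the job. Leave any brown or turquoise look-alike of the cradle alone.

How it is judged (in metres and radians):
On the way, in this order (a step that is already met when the one before it is completed fails the run):
1. the reader is lifted clear of its cradle in the fingers (z of nose_tip in the frame of cradle above 0.061 m and contact force between the fingers and reader above 2 N), for 0.1 s.
2. held upright (7 deg) with its nose lightly on the white tile, within 10 mm of the ring's centre, for half a second (contact force between reader and tile between 0.5 and 12 N and angle between reader's own z axis and vertical below 0.12 rad and distance between nose_tip and tile_centre below 0.01 m and contact force between the fingers and reader above 2 N), for 0.5 s.
3. held square on the ringed swatch with its nose about half way in, for half a second (contact force between reader and holder between 1 and 8 N and value of joint nose between 0.002 and 0.009 m and distance between nose_tip and spot below 0.008 m and angle between the z axis of reader and the z axis of spot, either way round below 0.12 rad and z of reader in the frame of spot above 0 m and contact force between the fingers and reader above 2 N and linear speed of reader below 0.02 m/s), for 0.5 s.
At the end, for the whole second after the job is handed in: The reader is still gripped (over 2 N) and at rest (under 20 mm/s), its nose tip within 8 mm of the black ring's centre and touching the card with 1 to 8 N, the nose pushed in 2 to 9 mm, the reader's axis within 0.12 rad (7 deg) of square to the card (all of step 3); the arm keeps its last pose, push and grip.
It fails at once if the reader is pressed hard (over 15 N) on the tile, the swatch or the easel (contact force between reader and tile above 15 N or contact force between reader and easel above 15 N or contact force between reader and holder above 15 N).
It fails at once if a bystander is moved by more than 30 mm (distance of any of cork_a, cork_b, tube_a, tube_b, knife, cup, pot from where it was at the start of the episode above 0.03 m).
It fails at once if the swatch holder is shifted (distance of spot from where it was at the start of the episode above 0.01 m).
It also fails if it takes over 48 s, if anything falls off the work surface, if the arm or the gripper's body presses on something with over 40 N, if the wrist force passes 120 N, or if a joint passes its speed limit or range.

## Working session

There is one attempt and no reset: what is moved stays moved. The work goes in short steps, Python scripts to look and compute and a tool call to move; the robot and the scene stay as the last step left them, time stands still between calls to the robot, and variables do not carry over. Pictures are saved under pics/ and viewed, about 8 in all and at most 12, crops included, and the job is handed in when it is done.

Besides the shell and the picture viewer there is one more tool, called after "Request:" in YAML: its name, and indented under it one key for each argument. servo_tool: Moves the arm, as the interface text tells. Its arguments: {"type":"object","properties":{"rows":{"type":"array"},"claw":{"type":"number"},"squeeze":{"type":"number"}},"required":["rows"]}

```bash
mkdir -p pics; ls; python3 - <<'E'
from bench import arm
import cv2,numpy as np
s=arm.sense();print(s)
for n in("side","top"):
    c=arm.camera(n);cv2.imwrite(f"pics/{n}0.png",c["frame"][:,:,::-1]);print(n,c["fx"],c["fy"],c["cx"],c["cy"],c["R"],c["t"]); np.savez(f"pics/{n}0.npz",**c)
E
```

```text
pics
{'t': 0.0, 'q': array([-5.74337196e+01,  1.46537242e+01,  6.13015980e+00, -2.93267772e-02,
       -8.15841107e+01, -1.63038700e+01]), 'joint_velocities': array([ 0.04335921, -0.00318909,  0.02603227, -0.13335459, -0.03036614,
       -0.15073448]), 'tau': array([-1.53078250e-03, -3.86626911e+01,  2.37935328e+01,  5.36489055e+00,
       -6.01703476e-03, -4.70391376e-05]), 'tool_pos': array([ 0.1539203 , -0.52749246,  0.23038037]), 'eef_rot': array([ 91.22886744,  89.88848617, 107.48695841]), 'ft_force': array([-1.08367667, -0.04460268,  0.6400697 ]), 'ft_torque': array([-0.02217146, -0.02003243, -0.00337503]), 'width': 0.08563907529766498}
side 561.9977531942877 561.9977531942877 319.2571233483525 238.16321662110335 [[ 0.99505283 -0.09764238  0.01832597]
 [-0.03030162 -0.47396407 -0.88002266]
 [ 0.09461336  0.87511372 -0.474578  ]] [-0.57126604  0.11958839  1.09867705]
top 555.4569786805165 555.4569786805165 313.2719862325469 241.8939804946869 [[-0.00949077 -0.99986024 -0.01376351]
 [-0.99242488  0.0111044  -0.12235011]
 [ 0.12248585  0.01249805 -0.99239156]] [0.0468812  0.5584865  1.30405371]
```

View pics/top0.png

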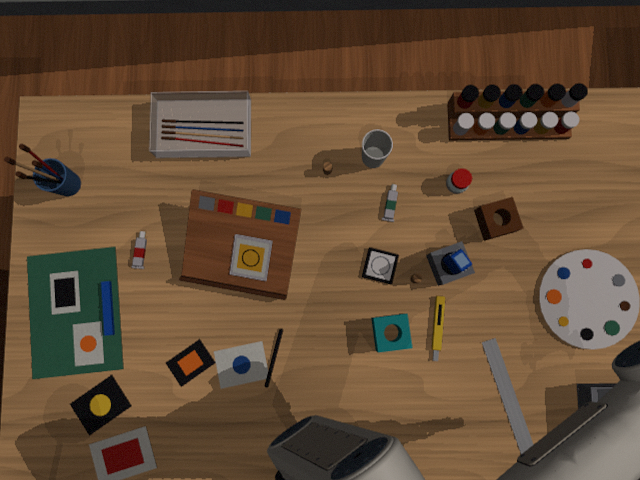

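View pics/side0.png

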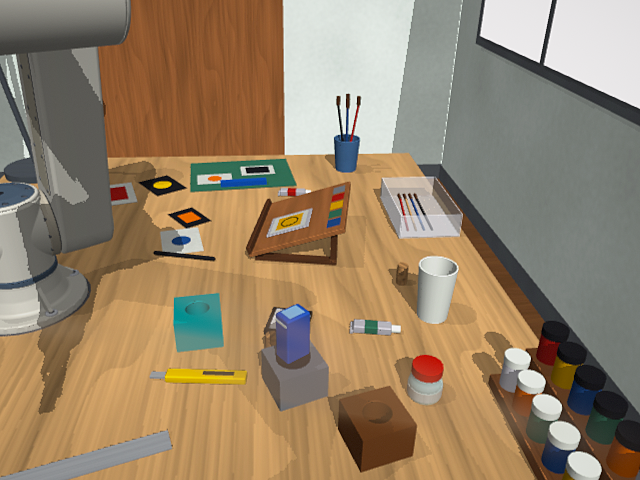

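The top view shows the reader at about (457,262) in its cradle, the tile at (381,265) and the ring at (251,258). A cork stands at (417,279). The side view shows the same layout. Next I measure from colour and depth.

```bash
cat > h.py <<'E'
import numpy as np,cv2
from scipy.spatial.transform import Rotation as Ro
def cloud(c):
    z=c["range_z"].astype(float);v,u=np.mgrid[:480,:640]
    P=np.stack([(u-c["cx"])/c["fx"]*z,(v-c["cy"])/c["fy"]*z,z],-1)
    W=(P-c["t"])@c["R"]; W[z==0]=np.nan; return W
def pix(c,X):
    p=np.asarray(X)@np.asarray(c["R"]).T+c["t"];return np.stack([c["fx"]*p[...,0]/p[...,2]+c["cx"],c["fy"]*p[...,1]/p[...,2]+c["cy"]],-1)
def rect(P):
    r=cv2.minAreaRect((P[:,:2]*1000).astype(np.float32));return np.round(r[0],1),np.round(r[1],1),round(r[2],1)
def tool(s): return Ro.from_euler('xyz',s["eef_rot"],degrees=True).as_matrix()
E
python3 - <<'E'
from h import *
for n in("top","side"):
    c=dict(np.load(f"pics/{n}0.npz"));W=cloud(c);hsv=cv2.cvtColor(c["frame"],cv2.COLOR_RGB2HSV)
    v,u=np.mgrid[:480,:640];H,S,V=hsv[...,0],hsv[...,1],hsv[...,2];z=W[...,2]
    if n=="top": box=lambda a,b,d,e:(u>=a)&(u<=b)&(v>=d)&(v<=e)
    near=lambda x,y,r:(np.hypot(W[...,0]-x,W[...,1]-y)<r)
    if n=="top":
        p=np.nanmedian(W[255:268,450:464].reshape(-1,3),0);print("reader px",p)
        p2=np.nanmedian(W[262:268,376:386].reshape(-1,3),0);print("tile px",p2)
        p3=np.nanmedian(W[254:262,247:255].reshape(-1,3),0);print("spot px",p3)
    m=near(*p[:2],.06)&(z>.12)&(H>100)&(H<130)&(S>80);P=W[m];top=np.nanpercentile(P[:,2],95);print(n,"reader",m.sum(),"top",top)
    T=P[P[:,2]>top-.006];print(" toprect",rect(T),T.mean(0))
    m=near(*p[:2],.07)&(abs(z-.06)<.005);print(" cradle",rect(W[m]),np.median(z[m]))
    m=near(*p2[:2],.06)&(z>.006)&(z<.02);print(" tile",rect(W[m]))
    m=m&(V>120)&(S<60);print(" tile white",m.sum(),rect(W[m]) if m.sum()>10 else 0,np.median(z[m]))
    m=near(*p3[:2],.045)&(H>18)&(H<32)&(S>150)&(V>100);P=W[m];print(" yellow",m.sum(),P.mean(0))
    k=P.mean(0);nrm=np.linalg.svd(P-k)[2][2];nrm*=np.sign(nrm[2]);print(" n",nrm,np.degrees(np.arccos(nrm[2])),np.degrees(np.arctan2(nrm[1],nrm[0])))
    ex=np.array([-nrm[0]*nrm[2],-nrm[1]*nrm[2],1-nrm[2]**2]);ex/=np.linalg.norm(ex);ey=np.cross(nrm,ex);
    Q=np.c_[(P-k)@ex,(P-k)@ey];print(" ext",rect(Q)); r=cv2.minAreaRect((Q*1000).astype(np.float32))[0];print(" centre",k+ex*r[0]/1000+ey*r[1]/1000)
    if n=="top":
        for nm,(a,b) in dict(cork_b=(417,279),cup=(377,148),tubeb=(391,203),easeltop=(244,203),pot=(460,180)).items(): print(nm,np.round(W[b,a],3))
E
python3 - <<'E'
import cv2,numpy as np
a=cv2.imread('pics/top0.png')[225:310,220:490];cv2.imwrite('pics/c1.png',cv2.resize(a,None,fx=2.9,fy=2.9,interpolation=cv2.INTER_CUBIC))
E
```

```text
reader px [ 0.49969188 -0.27471328  0.1443245 ]
tile px [ 0.50462928 -0.12176916  0.01204071]
spot px [0.52138386 0.18967825 0.05685686]
top reader 259 top 0.14880656163643027
 toprect (array([ 502.7, -283.7]), array([42.6, 30.6]), 32.6) [ 0.50241848 -0.28344918  0.14595969]
 cradle (array([ 504.8, -285.5]), array([79.9, 81.6]), 19.6) 0.059627033533457295
 tile (array([ 501.5, -120.1]), array([98.3, 87.4]), 69.4)
 tile white 356 (array([ 503. , -120.8]), array([57.7, 58.4]), 73.6) 0.0116593175090809
 yellow 492 [0.52069369 0.19082782 0.05692801]
 n [-0.3445652   0.06235525  0.93668919] 20.497217921475794 169.74231814979188
 ext (array([ 0.1, -0.1]), array([58.4, 60.2]), 89.9)
 centre [0.52074699 0.19073757 0.05695363]
cork_b [ 0.467 -0.204  0.043]
cup [ 0.799 -0.121  0.003]
tubeb [ 0.655 -0.151  0.017]
easeltop [0.644 0.2   0.099]
pot [ 0.701 -0.312  0.057]
side reader 700 top 0.14780116855977768
 toprect (array([ 504.1, -284.3]), array([43. , 32.8]), 35.7) [ 0.50400636 -0.28662918  0.14602713]
 cradle (array([ 506.5, -283.9]), array([81.3, 84.3]), 19.0) 0.060450509849841266
 tile (array([ 505.2, -119.3]), array([76.8, 76.8]), 75.1)
 tile white 88 (array([ 480.4, -112.2]), array([65.9, 13.1]), 77.2) 0.012322532356473216
 yellow 231 [0.52289627 0.19399803 0.05808515]
 n [-0.3356142   0.07380112  0.9391041 ] 20.09835888660992 167.59811835441263
 ext (array([-0.2,  1.5]), array([57.9, 62. ]), 2.9)
 centre [0.52308048 0.19551608 0.05803169]
```

View pics/c1.png

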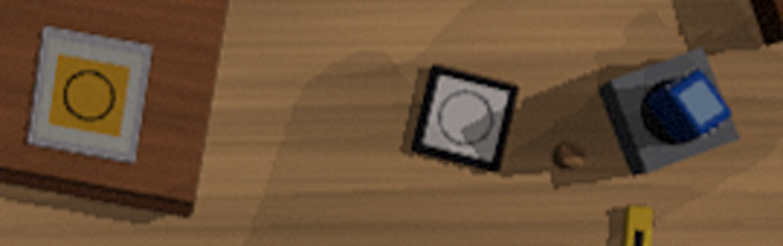

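The numbers agree with what is given: reader top at 0.146 and sides 43x31, cradle top at 0.060, tile face at 0.012, slope about 20°. The moves offer no tilt, so I'll grip and zero the reader upright. Then I'll pivot it 20° in the jaws against the fixed cradle hole, before going to the easel.

```bash
cat >> h.py <<'E'
def go(s,X,az):
    R=tool(s);d=R.T@(np.array(X)-s["tool_pos"]);y=np.degrees(np.arctan2(R[1,1],R[0,1]))
    # spin about tool x (down): + spin turns jaw azimuth by -spin
    sg=np.sign(R[2,0]);sp=((az-y)*sg+90)%180-90
    print("pos",np.round(s["tool_pos"],4),"jaw az",round(y,2),"x axis",np.round(R[:,0],3),"q6",round(s["q"][5],1),"F",np.round(s["ft_force"],2),"w",round(s["width"],4),"t",s["t"])
    print("shift units",np.round(d/.4,4),"spin deg",round(sp,2),"units",round(sp/45,4),"alt",round((sp-np.sign(sp)*180)/45,3)); print("tool y",np.round(R[:,1],3),"tool z",np.round(R[:,2],3))
E
python3 -c "
from h import *
from bench import arm
go(arm.sense(),[.503,-.284,.231],124)"
```

```text
pos [ 0.1539 -0.5276  0.2305] jaw az 106.26 x axis [-0.001  0.002 -1.   ] q6 -16.3 F [0.06 0.57 0.27] w 0.0852 t 0.1
shift units [-8.0000e-04  3.4020e-01  1.0083e+00] spin deg -17.74 units -0.3942 alt 3.606
tool y [-0.28   0.96   0.002] tool z [ 0.96  0.28 -0.  ]
```

Request:
servo_tool:
  rows:
    - [0,0.08,0.24,-0.08]
    - [0,0.11,0.33,-0.16]
    - [0,0.17,0.5,-0.25]
    - [0,0.2,0.6,-0.32]
    - [0,0.2,0.6,-0.394]
  claw: 1

```text
t: 0.52
tool_pos: [0.3261, -0.4075, 0.2304]
eef_rot: [79.3, 89.9, 113.4]
ft_force: [0.7, -1.6, 0.2]
width: 0.0853
```

```bash
python3 -c "
from h import *
from bench import arm
go(arm.sense(),[.503,-.284,.231],124)"
```

```text
pos [ 0.3261 -0.4075  0.2304] jaw az 124.12 x axis [-0.001  0.002 -1.   ] q6 -21.7 F [ 0.66 -1.55  0.25] w 0.0853 t 0.5167
shift units [-0.0013  0.0074  0.5393] spin deg 0.12 units 0.0028 alt -3.997
tool y [-0.561  0.828  0.002] tool z [0.828 0.561 0.   ]
```

Request:
servo_tool:
  rows:
    - [0,0,0.1,0]
    - [0,0,0.2,0]
    - [0,0,0.3,0]
    - [0,0,0.4,0]
    - [0,0.0,0.46,0]

```text
t: 0.93
tool_pos: [0.4808, -0.3016, 0.2296]
eef_rot: [82.8, 89.8, 117.1]
ft_force: [-0.0, 0.2, -0.5]
width: 0.0854
```

Request:
servo_tool:
  rows:
    - [0,0.005,0.06,0]
    - [0,0.007,0.079,0]
    - [0,0.007,0.079,0]

```text
t: 1.18
tool_pos: [0.5065, -0.2799, 0.2285]
eef_rot: [94.1, 89.7, 128.4]
ft_force: [-1.0, -0.1, -0.4]
width: 0.0853
```

```bash
python3 -c "
from h import *
from bench import arm
go(arm.sense(),[.503,-.284,.100],124)
out=[]
for n,b in(('top',(190,330,380,560)),('side',(230,430,180,400))):
    c=arm.camera(n);a=c['frame'][b[0]:b[1],b[2]:b[3],::-1];out.append(cv2.resize(a,(390,int(390*a.shape[0]/a.shape[1]))))
h=max(o.shape[0] for o in out);cv2.imwrite('pics/g1.png',np.hstack([cv2.copyMakeBorder(o,0,h-o.shape[0],0,0,0) for o in out]))"
```

```text
pos [ 0.5065 -0.2799  0.2285] jaw az 124.39 x axis [-0.003  0.004 -1.   ] q6 -42.0 F [-1.04 -0.13 -0.36] w 0.0853 t 1.1833
shift units [ 0.3213 -0.0052 -0.0128] spin deg 0.39 units 0.0086 alt -3.991
tool y [-0.565  0.825  0.005] tool z [ 0.825  0.565 -0.   ]
```

View pics/g1.png

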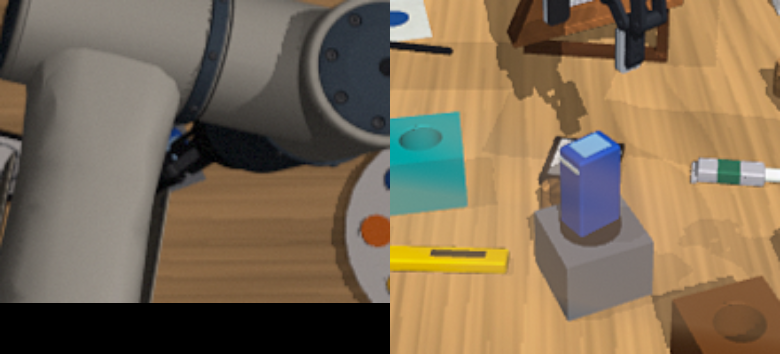

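The side crop shows the fingers still above the reader and nothing disturbed. The top view is blocked by the arm. Descending.

Request:
servo_tool:
  rows:
    - [0.08,-0.005,-0.013,0]
    - [0.16,-0.005,-0.013,0]
    - [0.24,-0.005,-0.013,0]
    - [0.29,-0.005,-0.013,0]
    - [0.32,-0.005,-0.013,0]

```text
t: 1.7
tool_pos: [0.4986, -0.2861, 0.0983]
eef_rot: [109.5, 89.5, 143.6]
ft_force: [-0.9, 1.1, -0.6]
width: 0.0854
```

Request:
servo_tool:
  rows:
    - [0,0,0,0]
    - [0,0,0,0]
    - [0,0,0,0]
    - [0,0,0,0]
    - [0,0,0,0]
  claw: -1
  squeeze: 40

```text
t: 2.12
tool_pos: [0.4993, -0.2866, 0.0999]
eef_rot: [104.0, 89.7, 138.2]
ft_force: [-0.5, 0.2, 1.8]
width: 0.0318
```

```bash
python3 -c "
from h import *
from bench import arm
go(arm.sense(),[.503,-.284,.100],124)"
```

```text
pos [ 0.4993 -0.2866  0.0999] jaw az 124.14 x axis [-0.004  0.004 -1.   ] q6 -41.4 F [-0.48  0.19  1.83] w 0.0318 t 2.1167
shift units [-0.0002  0.0001  0.0114] spin deg 0.14 units 0.0031 alt -3.997
tool y [-0.561  0.828  0.006] tool z [ 0.828  0.561 -0.001]
```

Request:
servo_tool:
  rows:
    - [-0.05,0,0,0]
    - [-0.1,0,0,0]
    - [-0.15,0,0,0]
    - [-0.2,0,0,0]
    - [-0.21,0,0,0]

```text
t: 2.53
tool_pos: [0.5012, -0.2878, 0.1882]
eef_rot: [-4.7, 89.9, 29.5]
ft_force: [-0.0, -1.0, -1.2]
width: 0.0316
```

```bash
python3 -c "
from h import *
from bench import arm
go(arm.sense(),[.499,-.124,.184],124)
c=arm.camera('side');cv2.imwrite('pics/l1.png',cv2.resize(c['frame'][150:430,180:460,::-1],(560,560)));W=cloud(c)
hsv=cv2.cvtColor(c['frame'],cv2.COLOR_RGB2HSV);m=(hsv[...,0]>105)&(hsv[...,0]<130)&(hsv[...,1]>80)&(np.hypot(W[...,0]-.503,W[...,1]+.285)<.06)&(W[...,2]>.13);P=W[m];print(m.sum(),P.mean(0),P.min(0),P.max(0))
T=P[P[:,2]>P[:,2].max()-.004];print(rect(T))"
```

```text
pos [ 0.5012 -0.2878  0.1882] jaw az 124.16 x axis [ 0.002  0.001 -1.   ] q6 -41.4 F [-0.03 -0.98 -1.16] w 0.0316 t 2.5333
shift units [0.011  0.342  0.2253] spin deg 0.16 units 0.0036 alt -3.996
tool y [-0.562  0.827 -0.   ] tool z [0.827 0.562 0.002]
2665 [ 0.49957848 -0.31028003  0.33236064] [ 0.45248132 -0.33870485  0.15550834] [ 0.54768108 -0.24318313  0.50673491]
(array([ 501.1, -317.7]), array([94.8, 41.2]), 2.9)
```

View pics/l1.png

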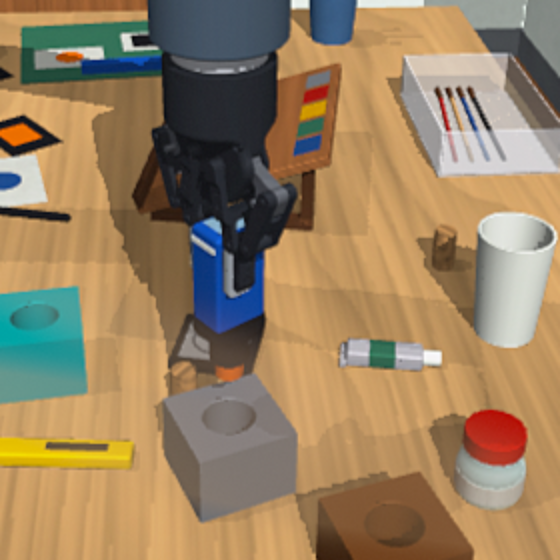

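The reader is clear of the cradle and looks vertical, with its orange nose at full pixel (294,336). I'll measure the nose and barrel relative to the TCP.

```bash
cat >> h.py <<'E'
from scipy.optimize import least_squares
def nose(c,tcp,dz=.086):
    """fit vertical-ish axis to lower parts of reader: nose (r11), flange.. by z slices of circle fits"""
    W=cloud(c);hsv=cv2.cvtColor(c["frame"],cv2.COLOR_RGB2HSV)
    near=np.linalg.norm(W-(np.array(tcp)-[0,0,dz-.02]),axis=-1)<.06
    o=near&(hsv[...,0]<18)&(hsv[...,1]>180)&(hsv[...,2]>60)
    out={}
    v,u=np.where(o);print("orange n",len(u),"px",u.mean(),v.mean(),u.min(),u.max(),v.min(),v.max())
    def fit(P,r):
        f=lambda q:np.hypot(P[:,0]-q[0],P[:,1]-q[1])-r
        d=c["R"][2,:2]/np.linalg.norm(c["R"][2,:2]);q=least_squares(f,P[:,:2].mean(0)+d*r*.6,loss='soft_l1',f_scale=.001).x
        return np.round(q,4)
    P=W[o];print("nose",fit(P,.011),"z",P[:,2].min(),P[:,2].max())
    b=near&(hsv[...,2]<75)&(abs(W[...,2]-(tcp[2]-dz+.031))<.011);P=W[b];print("barrel",len(P),fit(P,.015),P[:,2].mean())
E
python3 -c "
from h import *
from bench import arm
s=arm.sense();c=arm.camera('side');print(s['tool_pos']);nose(c,s['tool_pos'])
go(s,[.499,-.124,.184],124)"
```

```text
[ 0.50102929 -0.28752168  0.18713322]
orange n 57 px 294.2631578947368 336.43859649122805 289 300 334 339
nose [ 0.5064 -0.283 ] z 0.10353850276428071 0.11498254757471742
barrel 18 [ 0.5062 -0.2828] 0.13254995286150797
pos [ 0.501  -0.2875  0.1871] jaw az 124.15 x axis [ 0.001  0.002 -1.   ] q6 -41.4 F [-0.01 -0.05 -1.86] w 0.0319 t 2.5833
shift units [0.0086 0.3412 0.2253] spin deg 0.15 units 0.0033 alt -3.997
tool y [-0.561  0.828  0.001] tool z [0.828 0.561 0.002]
```

Request:
servo_tool:
  rows:
    - [0,0.08,0.053,0]
    - [0,0.16,0.106,0]
    - [0,0.24,0.158,0]
    - [0,0.31,0.205,0]
    - [0,0.34,0.226,0]

```text
t: 3.05
tool_pos: [0.4976, -0.1201, 0.1841]
eef_rot: [92.7, 89.6, 126.9]
ft_force: [0.4, -1.0, -1.9]
width: 0.0315
```

Request:
servo_tool:
  rows:
    - [0.05,0,0,0]
    - [0.1,0,0,0]
    - [0.14,0,0,0]
    - [0.14,0,0,0]

```text
t: 3.38
tool_pos: [0.4938, -0.119, 0.1232]
eef_rot: [118.7, 89.1, 153.0]
ft_force: [-0.5, 0.7, -2.1]
width: 0.0314
```

```bash
python3 -c "
from h import *
from bench import arm
s=arm.sense();go(s,[.4993,-.1238,.105],124);c=arm.camera('side');nose(c,s['tool_pos'])
W=cloud(c);z=W[...,2];m=(np.hypot(W[...,0]-.504,W[...,1]+.12)<.06)&(z>.006)&(z<.018);print(rect(W[m]))
go(arm.sense(),[.4993,-.1238,.105],124)"
```

```text
pos [ 0.4938 -0.119   0.1232] jaw az 124.22 x axis [-0.013  0.007 -1.   ] q6 -59.4 F [-0.52  0.68 -2.14] w 0.0314 t 3.3833
shift units [ 0.0453 -0.0181  0.0049] spin deg 0.22 units 0.005 alt -3.995
tool y [-0.562  0.827  0.013] tool z [ 0.827  0.563 -0.007]
orange n 56 px 284.19642857142856 306.23214285714283 279 289 303 309
nose [ 0.4985 -0.1145] z 0.03769612886873007 0.05369978850047279
barrel 116 [ 0.4983 -0.1143] 0.06605744196119975
(array([ 505.4, -119.8]), array([78.3, 76.2]), 75.2)
pos [ 0.4952 -0.1196  0.1255] jaw az 124.24 x axis [-0.01   0.006 -1.   ] q6 -59.4 F [-0.06  0.08 -0.39] w 0.0314 t 3.4333
shift units [ 0.051  -0.0151  0.0028] spin deg 0.24 units 0.0054 alt -3.995
tool y [-0.563  0.827  0.01 ] tool z [ 0.827  0.563 -0.005]
```

Request:
servo_tool:
  rows:
    - [0,-0.015,0.003,0]
    - [0.02,-0.015,0.003,0]
    - [0.035,-0.015,0.003,0]
    - [0.045,-0.015,0.003,0]
    - [0.045,-0.015,0.003,0]

```text
t: 3.85
tool_pos: [0.4987, -0.1238, 0.1063]
eef_rot: [119.3, 89.2, 153.6]
ft_force: [0.1, -0.2, -1.3]
width: 0.0315
```

```bash
python3 -c "
from h import *
from bench import arm
s=arm.sense();c=arm.camera('side');nose(c,s['tool_pos'])
go(arm.sense(),[.4993,-.1238,.0945],124)"
```

```text
orange n 47 px 286.6595744680851 315.40425531914894 282 292 313 318
nose [ 0.5031 -0.1187] z 0.02212364884089144 0.034102957253094035
barrel 117 [ 0.5034 -0.1191] 0.049092539105735244
pos [ 0.499  -0.1238  0.1069] jaw az 124.23 x axis [-0.011  0.006 -1.   ] q6 -58.9 F [ 0.36  0.03 -2.04] w 0.0316 t 3.9
shift units [ 0.0311 -0.0007  0.0009] spin deg 0.23 units 0.0051 alt -3.995
tool y [-0.562  0.827  0.011] tool z [ 0.827  0.563 -0.006]
```

Request:
servo_tool:
  rows:
    - [0.008,0,0.001,0]
    - [0.015,0,0.001,0]
    - [0.022,0,0.001,0]
    - [0.029,0,0.001,0]
    - [0.031,0,0.001,0]

```text
t: 4.32
tool_pos: [0.4993, -0.1235, 0.0944]
eef_rot: [118.9, 89.3, 153.1]
ft_force: [-0.7, 0.3, 1.2]
width: 0.0316
```

Request:
servo_tool:
  rows:
    - [0,0,0,0]
    - [0,0,0,0]

```text
t: 4.48
tool_pos: [0.4993, -0.1235, 0.0946]
eef_rot: [118.7, 89.3, 152.9]
ft_force: [-1.0, 0.9, 0.9]
width: 0.032
```

```bash
python3 -c "
from h import *
from bench import arm
go(arm.sense(),[.4993,-.1238,.0945],124);s=arm.sense();c=arm.camera('side');nose(c,s['tool_pos'])
go(arm.sense(),[.4993,-.1238,.0945],124)"
```

```text
pos [ 0.4993 -0.1235  0.0946] jaw az 124.25 x axis [-0.011  0.006 -1.   ] q6 -58.9 F [-1.01  0.88  0.94] w 0.032 t 4.4833
shift units [ 0.0003 -0.0006 -0.0005] spin deg 0.25 units 0.0055 alt -3.995
tool y [-0.563  0.827  0.011] tool z [ 0.827  0.563 -0.006]
orange n 26 px 287.8076923076923 319.6923076923077 283 292 318 321
nose [ 0.5043 -0.1185] z 0.014833960564671629 0.02678991623919849
barrel 122 [ 0.5038 -0.119 ] 0.03749698269281442
pos [ 0.4993 -0.1235  0.0947] jaw az 124.24 x axis [-0.011  0.006 -1.   ] q6 -58.9 F [-1.04  0.64  0.88] w 0.0318 t 4.5333
shift units [ 0.0004 -0.0005 -0.0005] spin deg 0.24 units 0.0053 alt -3.995
tool y [-0.563  0.827  0.011] tool z [ 0.827  0.563 -0.006]
```

Contact is about 2.6 N, and the nose is about 1 mm from the ring's centre. Holding about a second.

Request:
servo_tool:
  rows:
    - [0,0,0,0]
    - [0,0,0,0]
    - [0,0,0,0]
    - [0,0,0,0]
    - [0,0,0,0]

```text
t: 4.95
tool_pos: [0.4993, -0.1235, 0.0946]
eef_rot: [118.6, 89.3, 152.8]
ft_force: [-0.2, 0.6, 0.5]
width: 0.0316
```

Request:
servo_tool:
  rows:
    - [0,0,0,0]
    - [0,0,0,0]
    - [0,0,0,0]
    - [0,0,0,0]
    - [0,0,0,0]

```text
t: 5.37
tool_pos: [0.4993, -0.1235, 0.0947]
eef_rot: [118.3, 89.3, 152.6]
ft_force: [-1.5, 0.8, 0.8]
width: 0.0315
```

Request:
servo_tool:
  rows:
    - [-0.05,0,0,0]
    - [-0.1,0,0,0]
    - [-0.15,0,0,0]
    - [-0.2,0,0,0]
    - [-0.24,0,0,0]

```text
t: 5.78
tool_pos: [0.5007, -0.1242, 0.1919]
eef_rot: [116.6, 89.4, 150.8]
ft_force: [0.9, -0.3, -1.8]
width: 0.0316
```

```bash
python3 -c "
from h import *
from bench import arm
s=arm.sense();c=arm.camera('side');nose(c,s['tool_pos'])
go(arm.sense(),[.4993,-.285,.19],79)"
```

```text
orange n 71 px 287.7323943661972 275.67605633802816 282 293 272 279
nose [ 0.5052 -0.1191] z 0.10558858003079263 0.1236361346835922
barrel 151 [ 0.5054 -0.1194] 0.13516517209716086
pos [ 0.5022 -0.1247  0.1951] jaw az 124.27 x axis [-0.004  0.004 -1.   ] q6 -58.9 F [ 1.06 -0.66  1.68] w 0.0313 t 5.8333
shift units [ 0.0113 -0.3272 -0.2317] spin deg 45.27 units 1.0059 alt -2.994
tool y [-0.563  0.826  0.006] tool z [ 0.826  0.563 -0.001]
```

Request:
servo_tool:
  rows:
    - [0,-0.07,-0.05,0.15]
    - [0,-0.14,-0.1,0.3]
    - [0,-0.21,-0.15,0.45]
    - [0,-0.28,-0.2,0.6]
    - [0,-0.32,-0.228,0.75]

```text
t: 6.25
tool_pos: [0.4983, -0.2847, 0.1934]
eef_rot: [146.3, 89.6, 146.4]
ft_force: [0.7, 1.3, -2.2]
width: 0.0317
```

Request:
servo_tool:
  rows:
    - [0,0,0,0.12]
    - [0,0,0,0.24]
    - [0,0,0,0.25]
    - [0,0,0,0.25]

```text
t: 6.58
tool_pos: [0.4981, -0.2846, 0.1927]
eef_rot: [158.6, 89.6, 147.6]
ft_force: [-0.3, 0.1, -1.4]
width: 0.0315
```

```bash
python3 -c "
from h import *
from bench import arm
s=arm.sense();c=arm.camera('side');nose(c,s['tool_pos'])
go(arm.sense(),[.499,-.2835,.19],79)
c=dict(np.load('pics/top0.npz'));W=cloud(c).reshape(-1,3);m=(abs(W[:,0]-.55)<.12)&(abs(W[:,1]-.2)<.14)&(W[:,2]>.03)&(W[:,2]<.11);P=W[m]
n=np.array([-.345,.0624,.9367]);d=(P-[.5207,.1907,.0570])@n;P=P[(d<.001)&(d>-.008)]
A=np.c_[P[:,:2],np.ones(len(P))]
g=np.linalg.lstsq(A,P[:,2],rcond=None)[0];r=P[:,2]-A@g;k=abs(r)<.004;g=np.linalg.lstsq(A[k],P[k,2],rcond=None)[0];print('slope',np.degrees(np.arctan(np.hypot(*g[:2]))),'az n',np.degrees(np.arctan2(-g[1],-g[0])),len(P),rect(P))
"
```

```text
orange n 57 px 292.8421052631579 334.719298245614 287 298 332 338
nose [ 0.5032 -0.2848] z 0.10847942507735082 0.11958553647581478
barrel 29 [ 0.5044 -0.2849] 0.13942521740471542
pos [ 0.4982 -0.2845  0.1929] jaw az 79.01 x axis [-0.006  0.004 -1.   ] q6 -86.8 F [ 0.07  0.26 -1.47] w 0.0315 t 6.6333
shift units [0.0073 0.0027 0.0015] spin deg 0.01 units 0.0003 alt -4.0
tool y [0.191 0.982 0.003] tool z [ 0.982 -0.191 -0.007]
slope 19.6638107545835 az n 168.88254094889518 7316 (array([555.6, 214.8]), array([260. , 201.3]), 79.1)
```

Reader is over the cradle hole, and the easel azimuth of 169° agrees with the earlier fits. I'll lower the nose and barrel end into the hole.

Request:
servo_tool:
  rows:
    - [0.04,0,0.002,0]
    - [0.09,0.001,0.002,0]
    - [0.14,0.001,0.002,0]
    - [0.18,0.001,0.002,0]
    - [0.19,0.001,0.002,0]

```text
t: 7.05
tool_pos: [0.4971, -0.2826, 0.1138]
eef_rot: [160.2, 89.3, 149.3]
ft_force: [-0.5, 1.1, -1.8]
width: 0.0315
```

```bash
python3 -c "
from h import *
from bench import arm
c=arm.camera('side');cv2.imwrite('pics/d1.png',cv2.resize(c['frame'][180:420,200:440,::-1],(480,480)))
go(arm.sense(),[.499,-.2835,.116],79)"
```

```text
pos [ 0.4974 -0.2829  0.1146] jaw az 79.14 x axis [-0.01   0.006 -1.   ] q6 -86.7 F [-0.93 -0.23 -2.11] w 0.0316 t 7.1
shift units [-0.0034 -0.0006  0.0042] spin deg 0.14 units 0.0031 alt -3.997
tool y [0.188 0.982 0.004] tool z [ 0.982 -0.188 -0.011]
```

View pics/d1.png

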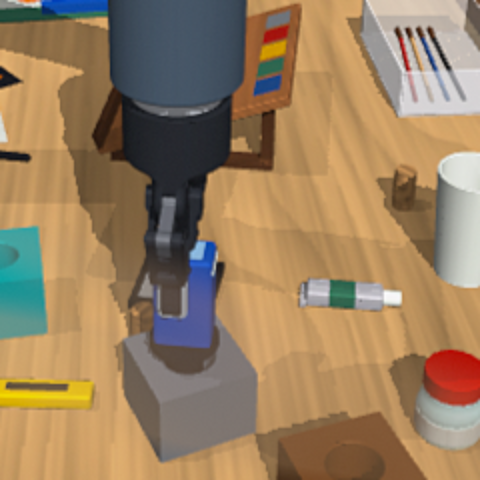

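The barrel is in the hole and nothing is touching. Now I pull sideways, away from the slope, so the reader pivots in the jaws.

Request:
servo_tool:
  rows:
    - [0,0,-0.012,0]
    - [0,0,-0.024,0]
    - [0,0,-0.036,0]
    - [0,0,-0.044,0]
    - [0,0,-0.044,0]

```text
t: 7.52
tool_pos: [0.4823, -0.28, 0.117]
eef_rot: [139.3, 89.7, 128.5]
ft_force: [5.1, -0.9, -3.1]
width: 0.0313
```

```bash
cat >> h.py <<'E'
def tilt(c,tcp,save=None,azy=79.):
    """blue block's visible side face (normal ~ tool y side facing camera): lean from edges in the tilt plane"""
    W=cloud(c);hsv=cv2.cvtColor(c["frame"],cv2.COLOR_RGB2HSV)
    m=(hsv[...,0]>105)&(hsv[...,0]<130)&(hsv[...,1]>120)&(np.linalg.norm(W-np.array(tcp),axis=-1)<.075)&(W[...,2]<tcp[2]+.05)
    P=W[m];a=np.radians(azy-90);ex=np.array([np.cos(a),np.sin(a),0]);q=(P-np.array(tcp))@ex;h=P[:,2]-tcp[2]
    # right (up-slope) outline of block per height
    hb=np.arange(-.05,.045,.004);R=[];L=[];H=[]
    for b in hb:
        k=(h>=b)&(h<b+.004)
        if k.sum()>6:R.append(np.percentile(q[k],97));L.append(np.percentile(q[k],3));H.append(b+.002)
    print("h,L,R mm",[(round(1e3*x),round(1e3*y),round(1e3*w)) for x,y,w in zip(H,L,R)])
    ang=np.degrees(np.arctan(np.polyfit(H,R,1)[0]));print("outline lean deg (right)",ang)
    if save:cv2.imwrite(save,cv2.resize(c["frame"][180:420,200:440,::-1],(480,480)))
E
python3 -c "
from h import *
from bench import arm
s=arm.sense();c=arm.camera('side');tilt(c,s['tool_pos'],'pics/d2.png')
go(arm.sense(),[.499,-.2835,.116],79)"
```

```text
h,L,R mm [(-24, -4, 32), (-20, -5, 32), (-16, -6, 31), (-12, -8, 30), (-8, -7, 26), (-4, -5, 18), (16, 12, 30), (20, 12, 30), (24, 12, 29), (28, 12, 29), (32, 13, 28), (36, 12, 28), (40, 13, 25), (44, 13, 25)]
outline lean deg (right) -2.3753884108619343
pos [ 0.4823 -0.28    0.117 ] jaw az 79.2 x axis [-0.004  0.004 -1.   ] q6 -86.6 F [ 4.84  0.89 -1.3 ] w 0.0318 t 7.5667
shift units [ 0.0023 -0.0008  0.0426] spin deg 0.2 units 0.0044 alt -3.996
tool y [0.187 0.982 0.003] tool z [ 0.982 -0.187 -0.004]
```

Request:
servo_tool:
  rows:
    - [0,0,-0.012,0]
    - [0,0,-0.024,0]
    - [0,0,-0.036,0]
    - [0,0,-0.044,0]
    - [0,0,-0.044,0]

```text
t: 7.98
tool_pos: [0.4671, -0.2771, 0.1194]
eef_rot: [44.5, 89.8, 33.7]
ft_force: [5.0, -0.4, -0.4]
width: 0.0313
```

```bash
python3 -c "
from h import *
from bench import arm
s=arm.sense();c=arm.camera('side');tilt(c,s['tool_pos'],'pics/d3.png')
go(arm.sense(),[.499,-.2835,.116],79)"
```

```text
h,L,R mm [(-28, 5, 15), (-24, 4, 28), (-20, 1, 38), (-16, 2, 42), (-12, 1, 39), (-8, -1, 39), (-4, -1, 35), (0, 10, 37), (4, 11, 36), (8, 12, 36), (12, 12, 35), (16, 13, 34), (20, 12, 33), (24, 13, 31), (28, 13, 30), (32, 12, 29), (36, 11, 28), (40, 13, 27), (44, 13, 23)]
outline lean deg (right) -4.171148367020662
pos [ 0.4672 -0.2771  0.1193] jaw az 79.25 x axis [ 0.003  0.002 -1.   ] q6 -86.4 F [5.14 0.28 1.4 ] w 0.0314 t 8.0333
shift units [ 0.0085 -0.0009  0.0812] spin deg 0.25 units 0.0056 alt -3.994
tool y [0.186 0.982 0.003] tool z [ 0.982 -0.186  0.002]
```

View pics/d3.png

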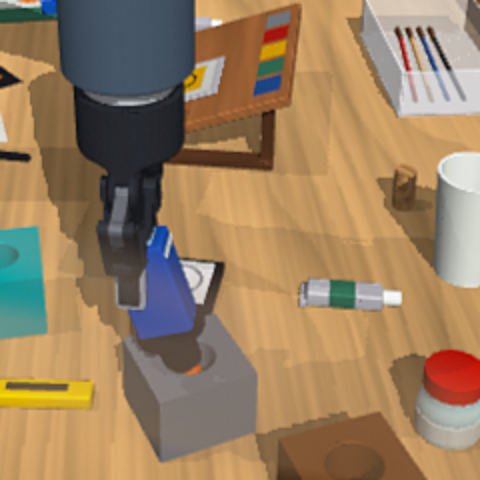

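The reader is pivoted in the grip by roughly 15–20°, top towards the robot. I'll lift it and fit a model of it to the depth data.

Request:
servo_tool:
  rows:
    - [-0.05,0,0,0]
    - [-0.1,0,0,0]
    - [-0.15,0,0.0,0]
    - [-0.2,0,0.0,0]
    - [-0.21,0,0.0,0]

```text
t: 8.45
tool_pos: [0.4672, -0.2781, 0.2072]
eef_rot: [5.1, 89.7, -5.6]
ft_force: [0.6, 0.1, -0.6]
width: 0.0317
```

```bash
cat >> h.py <<'E'
def box2(x,y,hx,hy):  # 2-D signed distance
    a=abs(x)-hx;b=abs(y)-hy;return np.hypot(np.maximum(a,0),np.maximum(b,0))+np.minimum(np.maximum(a,b),0)
def sdf(p,push=0):
    r=np.hypot(p[:,0],p[:,1]);z=p[:,2]
    d=[box2(r,z+8-push/2,.011,.008-push/2) if 0 else box2(r,z+.008-push/2,.011,.008-push/2+1e-4),box2(r,z-.015,.015,.015),box2(r,z-.033,.027,.003)]
    q=np.c_[abs(p[:,0])-.022,abs(p[:,1])-.016,abs(z-.076)-.040]
    d.append(np.linalg.norm(np.maximum(q,0),axis=1)+np.minimum(q.max(1),0));return np.min(d,0)
def fitreader(c,tcp,th0=20,az=79.1,push=0,zmin=None,keep=None):
    W=cloud(c);hsv=cv2.cvtColor(c["frame"],cv2.COLOR_RGB2HSV);a=np.radians(az-90)
    ex=np.array([np.cos(a),np.sin(a),0]);ey=np.array([-np.sin(a),np.cos(a),0])
    def fr(q):
        t=q[3];zx=-np.sin(t)*ex+np.cos(t)*np.array([0,0,1.])  # reader z leans to -ex
        zx=zx+np.tan(q[4])*ey;zx/=np.linalg.norm(zx);X=np.cross(ey,zx);X/=np.linalg.norm(X);return np.c_[X,np.cross(zx,X),zx]
    g=np.array(tcp)+[0,0,.022];t0=np.radians(th0);R0=fr([0,0,0,t0,0]);o=g-R0[:,2]*.090+R0[:,0]*.006
    L=(W-o)@R0;near=(abs(L[...,0])<.036)&(abs(L[...,1])<.036)&(L[...,2]>-.022)&(L[...,2]<.122)
    blue=(hsv[...,0]>105)&(hsv[...,0]<130)&(hsv[...,1]>110)
    m=near&(blue|(L[...,2]<.034))
    if zmin is not None:m&=W[...,2]>zmin
    if keep is not None:m&=keep(W)
    P=W[m]
    f=lambda q:np.r_[sdf((P-q[:3])@fr(q),push)*1e3,(q[4])*57.3*3]
    s=least_squares(f,np.r_[o,t0,0],loss='soft_l1',f_scale=1.5,x_scale=[.01,.01,.01,.1,.1]);q=s.x;R=fr(q)
    tip=q[:3]-R[:,2]*(.016-push);print("n",len(P),"med|d|mm",np.median(abs(s.fun)),"lean",np.degrees(q[3]),"side",np.degrees(q[4]),"origin",np.round(q[:3],4),"TIP",np.round(tip,4),"tip-tcp",np.round(tip-tcp,4))
    return q,R,tip
E
python3 -c "
from h import *
from bench import arm
arm.camera('top')
s=arm.sense();c=arm.camera('side')
for th in(12,20,26):fitreader(c,s['tool_pos'],th)
go(arm.sense(),[.499,-.2835,.116],79)"
```

```text
n 1743 med|d|mm 0.5945274731617572 lean 17.822994425422653 side -0.211186740064884 origin [ 0.5026 -0.2837  0.1426] TIP [ 0.5074 -0.2846  0.1274] tip-tcp [ 0.0402 -0.0068 -0.0787]
n 1865 med|d|mm 0.5805896881141284 lean 17.835055030900815 side -0.2012444676420497 origin [ 0.5026 -0.2838  0.1427] TIP [ 0.5074 -0.2846  0.1274] tip-tcp [ 0.0402 -0.0068 -0.0787]
n 1853 med|d|mm 0.5864340031803921 lean 17.811588035256356 side -0.1808960523602787 origin [ 0.5025 -0.2838  0.1428] TIP [ 0.5073 -0.2846  0.1275] tip-tcp [ 0.0401 -0.0068 -0.0786]
pos [ 0.4667 -0.2773  0.2042] jaw az 79.26 x axis [ 0.003  0.002 -1.   ] q6 -86.4 F [-0.35  0.3  -1.47] w 0.0317 t 8.55
shift units [ 0.2207 -0.0008  0.0816] spin deg 0.26 units 0.0057 alt -3.994
tool y [0.186 0.982 0.002] tool z [ 0.982 -0.186  0.003]
```

The fit is good: lean 17.8° and 0.6 mm residual, well inside ±7° of the 20° needed. Travelling to the easel.

Request:
servo_tool:
  rows:
    - [0,0.1,-0.018,0]
    - [0,0.2,-0.036,0]
    - [0,0.3,-0.054,0]
    - [0,0.4,-0.072,0]
    - [0,0.5,-0.09,0]

```text
t: 8.97
tool_pos: [0.4668, -0.0725, 0.2029]
eef_rot: [117.7, 89.9, 107.0]
ft_force: [1.0, 0.5, -1.9]
width: 0.0316
```

Request:
servo_tool:
  rows:
    - [0,0.1,-0.018,0]
    - [0,0.2,-0.036,0]
    - [0,0.3,-0.054,0]
    - [0,0.4,-0.072,0]
    - [0,0.5,-0.09,0]

```text
t: 9.38
tool_pos: [0.4671, 0.1321, 0.2017]
eef_rot: [-174.5, 89.8, 174.8]
ft_force: [1.1, -0.7, -0.9]
width: 0.0316
```

Request:
servo_tool:
  rows:
    - [0,0.05,-0.01,0]
    - [0,0.1,-0.02,0]
    - [0,0.12,-0.02,0]
    - [0,0.12,-0.02,0]

```text
t: 9.72
tool_pos: [0.4673, 0.1817, 0.1999]
eef_rot: [-156.8, 89.6, -167.5]
ft_force: [0.7, 0.4, -0.5]
width: 0.0314
```

```bash
python3 -c "
from h import *
from bench import arm
arm.camera('top')
s=arm.sense();c=arm.camera('side')
fitreader(c,s['tool_pos'],18,az=79.3)
go(arm.sense(),[.472,.201,.164],79)"
```

```text
n 902 med|d|mm 1.0472284400338479 lean 17.379700887980167 side -0.0421175604889919 origin [0.5023 0.1743 0.1364] TIP [0.507  0.1734 0.1211] tip-tcp [ 0.0397 -0.0072 -0.0791]
pos [0.4675 0.18   0.2006] jaw az 79.24 x axis [-0.006 -0.001 -1.   ] q6 -139.6 F [-0.92 -0.58 -0.6 ] w 0.0315 t 9.8167
shift units [0.0914 0.0539 0.0017] spin deg 0.24 units 0.0053 alt -3.995
tool y [ 0.187  0.982 -0.002] tool z [ 0.982 -0.187 -0.006]
```

Request:
servo_tool:
  rows:
    - [0.03,0.02,0.002,0]
    - [0.06,0.04,0.002,0]
    - [0.085,0.055,0.002,0]
    - [0.088,0.055,0.002,0]
    - [0.088,0.055,0.002,0]

```text
t: 10.23
tool_pos: [0.4719, 0.2004, 0.1647]
eef_rot: [-148.6, 89.5, -159.4]
ft_force: [0.5, -0.8, -2.0]
width: 0.0318
```

```bash
python3 -c "
from h import *
from bench import arm
ct=arm.camera('top')
s=arm.sense();c=arm.camera('side')
q,R,tip=fitreader(c,s['tool_pos'],18,az=79.3)
n=np.array([-.336,.065,.94]);sp=np.array([.5225,.1925,.0575]);d=tip-sp;print('height over card',d@n,'lateral',np.round(d-n*(d@n),4))
a=c['frame'][150:310,200:420,::-1];b=ct['frame'][180:310,160:340,::-1]
a=cv2.resize(a,(440,320));cv2.circle(a,tuple(np.int32((pix(c,sp)-[200,150])*2)),2,(0,0,255),-1);cv2.circle(a,tuple(np.int32((pix(c,tip)-[200,150])*2)),2,(0,255,0),-1)
b=cv2.resize(b,(360,260));h=320;cv2.imwrite('pics/e1.png',np.hstack([a,cv2.copyMakeBorder(b,0,60,0,0,0)]))
go(arm.sense(),[.4725,.2015,.1647],79)"
```

```text
n 848 med|d|mm 1.0195098199495978 lean 17.388458717178263 side 0.08965372860697338 origin [0.5073 0.1941 0.1013] TIP [0.512  0.1931 0.0861] tip-tcp [ 0.0397 -0.0075 -0.0794]
height over card 0.030412361764206162 lateral [-0.0003 -0.0013 -0.    ]
pos [0.4725 0.2009 0.166 ] jaw az 79.22 x axis [-0.005 -0.001 -1.   ] q6 -141.2 F [ 0.2   0.15 -1.49] w 0.0317 t 10.3333
shift units [ 0.0032  0.0016 -0.0004] spin deg 0.22 units 0.0048 alt -3.995
tool y [ 0.187  0.982 -0.002] tool z [ 0.982 -0.187 -0.005]
```

View pics/e1.png

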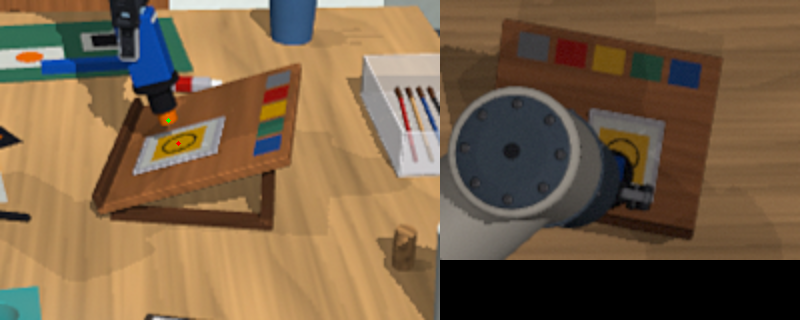

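The red dot, my spot estimate, sits at the ring's centre, and the nose is about 30 mm out along the normal. Approaching along the normal.

Request:
servo_tool:
  rows:
    - [0.015,0.002,0.006,0]
    - [0.03,0.002,0.011,0]
    - [0.045,0.002,0.017,0]
    - [0.058,0.002,0.022,0]
    - [0.058,0.002,0.022,0]

```text
t: 10.75
tool_pos: [0.4807, 0.1994, 0.141]
eef_rot: [-149.5, 89.5, -160.3]
ft_force: [-0.5, -0.4, -1.5]
width: 0.0313
```

```bash
python3 -c "
from h import *
from bench import arm
c=arm.camera('side');s=arm.sense();c=arm.camera('side')
n=np.array([-.336,.065,.94]);sp=np.array([.5225,.1925,.0575])
q,R,tip=fitreader(c,s['tool_pos'],18,az=79.3,keep=lambda W:(W-sp)@n>.003)
d=tip-sp;print('height over card',d@n,'lateral',np.round(d-n*(d@n),4))
e=s['tool_pos']+[.0398,-.0073,-.0792]-sp;print('by tcp',e@n,np.round(e-n*(e@n),4))
go(arm.sense(),sp+.000*n-[.0398,-.0073,-.0792],79)"
```

```text
n 824 med|d|mm 1.0352162369867377 lean 17.59337900903576 side 0.21269902439595587 origin [0.5161 0.1926 0.0777] TIP [0.5208 0.1917 0.0625] tip-tcp [ 0.0399 -0.0079 -0.0793]
height over card 0.005195575343282353 lateral [ 0.0001 -0.0012  0.0001]
by tcp 0.005319174819020546 [ 0.     -0.0006  0.    ]
pos [0.4812 0.1998 0.1423] jaw az 79.21 x axis [-0.006 -0.002 -1.   ] q6 -140.4 F [-0.12 -0.18 -1.17] w 0.0312 t 10.85
shift units [0.0141 0.0009 0.0038] spin deg 0.21 units 0.0046 alt -3.995
tool y [ 0.187  0.982 -0.003] tool z [ 0.982 -0.187 -0.005]
```

Request:
servo_tool:
  rows:
    - [0.006,0.001,0.002,0]
    - [0.012,0.002,0.004,0]
    - [0.017,0.002,0.006,0]
    - [0.021,0.002,0.008,0]
    - [0.024,0.002,0.009,0]

```text
t: 11.27
tool_pos: [0.4847, 0.2001, 0.1327]
eef_rot: [-154.9, 89.6, -165.7]
ft_force: [-2.2, 0.3, 1.5]
width: 0.0315
```

Request:
servo_tool:
  rows:
    - [0,0,0,0]
    - [0,0,0,0]

```text
t: 11.43
tool_pos: [0.4847, 0.2001, 0.1329]
eef_rot: [-155.0, 89.6, -165.8]
ft_force: [-1.4, 0.5, 0.7]
width: 0.0318
```

```bash
cat > chk.py <<'E'
from h import *
from bench import arm
s=arm.sense();c=arm.camera('side')
n=np.array([-.336,.065,.94]);sp=np.array([.5225,.1925,.0575])
q,R,o=fitreader(c,s['tool_pos'],18,az=79.3,push=.004,keep=lambda W:(W-sp)@n>.004)
h=(q[:3]-sp)@n/(R[:,2]@n);print('origin-to-card mm',h*1e3,'push',16-h*1e3,'angle',np.degrees(np.arccos(R[:,2]@n)))
e=q[:3]-R[:,2]*h-sp;print('tip lateral',np.round(e,4),'Fn',(s["ft_force"]-[0,0,-1.6])@n)
go(arm.sense(),s['tool_pos'],79)
a=c['frame'][150:310,200:420,::-1];a=cv2.resize(a,(660,480));cv2.imwrite('pics/f%d.png'%(s['t']*10),a)
E
python3 chk.py
```

```text
n 767 med|d|mm 1.0673675775082283 lean 17.11572920466203 side -0.0388892942384628 origin [0.5194 0.1938 0.0687] TIP [0.5229 0.1932 0.0573] tip-tcp [ 0.0382 -0.0069 -0.0756]
origin-to-card mm 11.685185520405756 push 4.314814479594244 angle 2.4493544479921283
tip lateral [0.0003 0.0007 0.0001] Fn 2.6321460297524766
pos [0.4847 0.2001 0.1329] jaw az 79.22 x axis [-0.006 -0.001 -1.   ] q6 -140.2 F [-1.63  0.39  0.62] w 0.0314 t 11.4833
shift units [0. 0. 0.] spin deg 0.22 units 0.0048 alt -3.995
tool y [ 0.187  0.982 -0.003] tool z [ 0.982 -0.187 -0.006]
```

Push is about 4.3 mm, 2.6 N normal, 2.4° off square and under 1 mm off centre, all agreeing with the spring. Holding.

Request:
servo_tool:
  rows:
    - [0,0,0,0]
    - [0,0,0,0]
    - [0,0,0,0]
    - [0,0,0,0]
    - [0,0,0,0]

```text
t: 11.9
tool_pos: [0.4847, 0.2001, 0.1329]
eef_rot: [-155.9, 89.6, -166.6]
ft_force: [-2.4, 1.1, 0.8]
width: 0.0315
```

Request:
servo_tool:
  rows:
    - [0,0,0,0]
    - [0,0,0,0]
    - [0,0,0,0]
    - [0,0,0,0]
    - [0,0,0,0]

```text
t: 12.32
tool_pos: [0.4846, 0.2001, 0.1329]
eef_rot: [-155.8, 89.6, -166.6]
ft_force: [-1.9, 0.0, 0.3]
width: 0.0313
```

```bash
python3 chk.py; ls pics/f*
```

```text
n 768 med|d|mm 1.090045829480288 lean 17.484981276473707 side 0.23884231341151227 origin [0.5198 0.1936 0.0688] TIP [0.5233 0.1929 0.0573] tip-tcp [ 0.0387 -0.0073 -0.0756]
origin-to-card mm 11.600218838551827 push 4.399781161448173 angle 2.0024055264875575
tip lateral [0.0007 0.0004 0.0002] Fn 2.3943561517538954
pos [0.4846 0.2001 0.1329] jaw az 79.22 x axis [-0.006 -0.001 -1.   ] q6 -140.2 F [-1.66 -0.3   0.93] w 0.0315 t 12.3667
shift units [-0. -0.  0.] spin deg 0.22 units 0.0049 alt -3.995
tool y [ 0.187  0.982 -0.003] tool z [ 0.982 -0.187 -0.006]
pics/f114.png
pics/f123.png
```

View pics/f114.png

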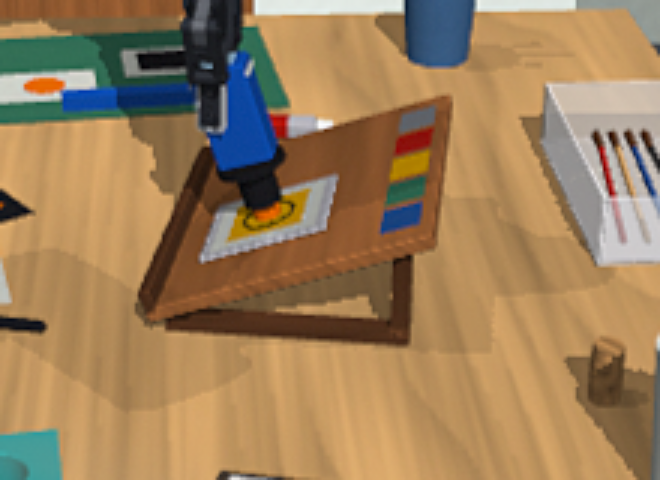

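The nose stands inside the black ring, with the reader square to the card and steady. Handing in.

```bash
python3 -c "
from bench import arm
print(arm.sign_off())"
```

```text
the job is handed in; nothing more can be done
None
```

The reader is on the yellow swatch, still gripped and pressed lightly, and the job was handed in at about t = 12.4 s. The hand-in gave no verdict, so the figures below are my own last checks.

**What I did:**
1. I lifted the reader straight out of its cradle.
2. I stood it upright on the white tile for about 1.1 s at about 2.5 N. Its nose was about 1 mm from the ring's centre.
3. The moves allow no tilt, so I lowered the barrel back into the grey cradle's hole and pulled sideways. That pivoted the reader about 18° in the jaws.
4. I brought it down square onto the ringed swatch and held it there for about a second before handing in.

**Last checks on the swatch:**

| Check | Measured | Allowed |
|---|---|---|
| Nose pushed in | about 4.4 mm | 2–9 mm |
| Force square to the card | about 2.4 N | 1–8 N |
| Nose from ring centre | under 1 mm | 8 mm |
| Reader off square | about 2° | 7° |
| Grip | set to 40 N, fingers steady at 31.5 mm | over 2 N |

**Disagreements and gaps:**
- The two cameras differ by 2–4 mm on where the spot and tile are. That is within tolerance, and I compared nose and target in the side camera.
- I did not re-measure where the bystanders ended up. Nothing looked disturbed in the pictures I viewed.

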